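# Put the clipper battery on charge

### The job

The fur clipper's battery pack is clipped into its open metal transport cradle: squeeze the release button on its front and keep it squeezed while you pull the pack straight up and out, never tearing at the clip. Then stand it in the white charger's well, the same way round as the charger, and press it gently down until its clip snaps out and it stays down by itself. Use little force on cradle and charger, and leave the other things on the desk where they are.

Things in the scene. Friction and masses are not known exactly. Their poses are not given: they have to be found in the camera images.
- pack: Battery pack, upright plain block 30 (x) x 44 (y) x 100 mm (z), about 0.2 kg; origin at the centre of its underside, z up its length; the bottom 5 mm are stepped in by 2 mm. Its front (-x) carries a black spring clip: grooved release button above, hook below, moving in together. From button to back face it measures 35.5 mm, 30.5 mm with the button fully in.
- pack_button (a point): Centre of the outer face of the release button when out: 20.5 mm in front (-x) of the pack's mid-plane, 74 mm above its underside (fixed to the pack, does not move with the clip). The button is 20 mm wide, spans heights 66 to 82 mm and stands out 5.5 mm from the front face.
- pack_hook (a point): Upper edge of the clip's hook when out: 24 mm above the pack's underside, 19 mm in front (-x) of its mid-plane. The hook is 14 mm wide, stands out 4 mm, is flat on top and sloped below.
- pack_top (a point): Centre of the pack's flat top, 100 mm above its underside.
- pack_clip (a joint): How far the release button and hook are pressed into the pack, m: 0 = out (at rest), 0.005 = fully in. A spring pushes it out with about 2 N at rest, 6 N fully in. More than 0.004 frees the hook from the cradle.
- cradle: Transport cradle, open aluminium bracket fixed to the desk by two screw ears (100 mm over them, along y), 48 x 62 mm, 52 mm high; origin at the centre of its underside, z up, front -x with a small window. Upright well 32.4 x 46.4 mm (1.2 mm to spare on each side), floor 8 mm above the desk. The pack starts standing in it, front to front, its hook 1 mm below the window's upper edge.
- cradle_mouth (a point): Centre of the cradle's mouth, 52 mm above the desk.
- charger: Charger, white skirted housing fixed to the desk, about 84 mm square at the foot, tower 70 mm high; origin on the desk below the centre of its well, z up, front -x (sloped panel with a small dark lamp lens). Upright well 32.4 x 46.4 mm (1.2 mm to spare on each side of the pack), 4 mm sloped lead-in. The pack goes in with its button to the charger's front.
- charger_mouth (a point): Centre of the mouth of the charger's well, 70 mm above the desk. Inside is an insert, set up to 8 mm higher or lower from charger to charger, which cannot be measured from outside; it carries a spring contact plate and the catch for the hook.
- charger_catch (a point): Nominal lower edge of the catch, 42 mm above the desk (really 34 to 50). The plate meets the pack's underside at 31 (+-8) mm and pushes back 3 N plus 0.35 N/mm; the hook snaps out with it at 18 (+-8) mm, under 6 to 15 N on the top; 1.5 mm deeper is a rubber stop (12 N/mm). Not caught, the pack stays or rises and comes out freely; with the button squeezed nothing catches.
- clipper: Bystander: the yellow and black fur clipper lying on the desk behind, 58 x 191 x 50 mm, origin at the centre of its underside.
- brown_bottle: Bystander: brown medicine bottle with a white cap, 52 mm wide, 98 mm high, origin at the centre of its underside.
- carton: Bystander: small medicine carton, 40 x 68 x 74 mm, origin at the centre of its underside.
- marker: Bystander: marker pen lying on the desk between cradle and charger, 17 x 135 x 16 mm, origin at the centre of its underside.
Things that resemble listed ones, but are neither listed nor needed, are in the scene too. What is shaped like the pack but red or yellow is not meant.

How it is judged (in metres and radians):
On the way, in this order (a step that is already met when the one before it is completed fails the run):
1. the release button is squeezed in while the pack still stands in the cradle (value of joint pack_clip above 0.0038 m and z of pack in the frame of cradle below 0.012 m), for 0.1 s.
2. the pack is drawn up clear of the cradle (z of pack in the frame of cradle above 0.056 m), for 0.1 s.
At the end, for the whole second after the job is handed in: The pack stands upright (within about 4.5 degrees) in the charger's well, within 4 mm of its centre, its button to the charger's front, its underside less than 28 mm above the desk, with its clip out (less than 1 mm pressed) so that it is caught, and at rest (horizontal distance between pack and charger below 0.004 m and z of pack in the frame of charger below 0.028 m and value of joint pack_clip below 0.001 m and angle between pack's own z axis and vertical below 0.08 rad and x of pack_button in the frame of charger below -0.015 m and linear speed of pack below 0.01 m/s); the robot touches nothing.
It fails at once if the cradle is loaded with more than 45 N by the pack (clip torn, or pack forced sideways) (contact force between pack and cradle above 45 N).
It fails at once if the charger is loaded with more than 36 N by the pack (contact force between pack and charger above 36 N).
It fails at once if another thing on the desk is moved by more than 3 cm (distance of any of clipper, brown_bottle, carton, marker from where it was at the start of the episode above 0.03 m).
It also fails if it takes over 72 s, if anything falls off the work surface, if the arm or the gripper's body presses on something with over 40 N, if the wrist force passes 120 N, or if a joint passes its speed limit or range.

### The arm

A 6-joint arm with a two-finger parallel gripper is mounted at the origin on a cart in front of the work surface, level with it; the furniture and walls round the work are solid. World frame = base frame: x ahead of the robot, y to its left, z up, the work surface at z = 0. Lengths are in m, angles in degrees, forces in N, time in s.
With the tool pointing down it reaches from about 0.25 to 0.8 m from the base axis. Payload 3.9 kg.
Tool frame: the origin (TCP) lies on the front face of the gripper's body, between the roots of the fingers; the fingertips stand r.tcp_to_tips ahead of it and the grasp point (between the pads) lies 54 mm ahead of it (r.tcp_to_tips is the distance from the TCP to the fingertips, in m); z points along the fingers, y is the line along which they close (so a half turn about z gives the same grasp; the last joint's range is limited). The gripper opens to 85 mm and grips with 20 to 120 N. Pads are 22 mm wide; open, the fingers measure 114 mm over their backs; the gripper's body (76 mm by 85 mm) begins 54 mm behind the grasp point. The pads swing forward as they close: fully open they stand 13 mm farther back than shut.
Start: joints at [-65.947, 14.897, -7.913, 67.191, 0, 90], TCP at [0.214, -0.479, 0.304] pointing down, gripper open.
Joint ranges: [-159.42, 159.42], [-47.68, 98.78], [-73.54, 78.23], [-108.79, 121.32], [-90, 84.71], [-180, 180]. Speed limits (degrees/s): [147.25, 147.25, 180, 180, 180, 180].

### API

Orientations are given as [roll, pitch, yaw] about the fixed x, y, z axes, in that order (R = Rz(yaw) Ry(pitch) Rx(roll)).
In Python, from station import r gives the robot as it stands. The module is installed in compiled form; this text tells all that it offers.
- The arm moves only by the tool play_rows, never from a script. Its argument "commands" is a list of rows, each a list of 5 numbers: the finger opening in m, from 0 to 0.0854, then the shift along the tool's x, y, z in m, then the turn about the tool's z in rad. In form: [[jaw, x, y, z, spin], ...]. A call has 1 to 10 rows; each row is the pose to reach, as a shift and turn from the pose commanded when the call began, along the tool's axes at that moment; what a row does not reach only later rows make up. A row lasts 1/12 s, in which the tool goes at most 41.7 mm and 7.16 degrees, less where a joint would pass 70% of its speed; a pose out of reach is approached as far as the arm can. A call with a gripper value outside its range is refused whole. The fingers move at their own pace and stop on an object; the grip force is fixed at half the most. Time passes only in rows, so rows that repeat a pose let the fingers close. It gives the time, the measured TCP pose, the force, the opening and the grip force at its end, in the units of the state.
- r.observe(): the state, without advancing time (a new reading comes with each control period).
- r.read_camera(name): name is "scene" or "top"; returns the picture (480x640x3 uint8, red, green, blue); there is no depth.
- r.calibration(name): a dict with "fx", "fy", "cx", "cy" (pixels), "extrinsics" (4x4, takes a point from camera to world coordinates). Camera axes: x right, y down, z forward; pixel columns grow to the right and rows downward; lengths in m; the calibration is good to about 2 mm. A picture is of the moment at which its call begins. calibration takes no time and is no camera call.
- r.close_job(): hands the job in; it is judged then, once.
The state is a dict: "clock": time; "q": joint angles; "qd": joint speeds; "joint_efforts": joint torques, N m; "eef_pos": TCP position; "tcp_rot": TCP orientation; "wrist_force": force on the tool from outside, world axes, zero at the start; "ft_torque": the same for the moment, N m; "finger_gap": finger opening in m; "finger_force": force on a finger pad.
Only numpy, scipy, OpenCV 4.12 (cv2) and the standard library are available. Lean on these libraries where they do the work, as an engineer would, in place of code of your own. Each camera call takes 0.05 s, during which the arm holds its last target. There are 200 camera calls.

## Working session

There is one attempt and no reset: what is moved stays moved. The work goes in short steps, Python scripts to look and compute and a tool call to move; the robot and the scene stay as the last step left them, time stands still between calls to the robot, and variables do not carry over. Pictures are saved under pics/ and viewed, at most 10 in all, crops included, and the job is handed in when it is done.

Besides the shell and the picture viewer there is one more tool, called after "Request:" by a JSON object that holds its "fn" and its "kwargs". play_rows: Moves the arm, as the interface text tells. Its arguments: {"type":"object","properties":{"commands":{"type":"array"}},"required":["commands"]}

```bash
mkdir -p pics
python3 - <<'E'
from station import r
import cv2,numpy as np
for n in("scene","top"):
    im=r.read_camera(n); cv2.imwrite(f"pics/{n}0.png",im[:,:,::-1])
    c=r.calibration(n); print(n,c["fx"],c["fy"],c["cx"],c["cy"]); print(np.round(c["extrinsics"],4))
s=r.observe(); print(s, r.tcp_to_tips)
E
```

```text
scene 621.9910113959085 621.9910113959085 324.2412119219661 239.4364677044112
[[-0.7723 -0.3103  0.5542 -0.1044]
 [-0.6351  0.3649 -0.6808  0.8805]
 [ 0.009  -0.8778 -0.4789  0.6607]
 [ 0.      0.      0.      1.    ]]
top 506.8658733483384 506.8658733483384 327.70777073771507 250.63446399431928
[[-0.0128 -0.9923  0.1234  0.4276]
 [-0.9998  0.0145  0.0127  0.0877]
 [-0.0144 -0.1232 -0.9923  1.135 ]
 [ 0.      0.      0.      1.    ]]
{'clock': 0.1, 'q': array([-6.59462462e+01,  1.49322568e+01, -7.97568622e+00,  6.71918435e+01,
        1.48540634e-04,  9.00013409e+01]), 'qd': array([-0.09369066, -0.05548087,  0.1908909 , -0.01984197,  0.0621335 ,
       -0.02983219]), 'joint_efforts': array([ 5.48022690e-04, -4.06508589e+01,  2.54527062e+01,  1.00799135e-02,
       -3.55939039e-05, -4.54342441e-06]), 'eef_pos': array([ 0.2137942 , -0.47897818,  0.30316312]), 'tcp_rot': array([-1.79900213e+02, -1.46205072e-04,  2.40524126e+01]), 'wrist_force': array([ 0.66303515, -0.7861847 ,  0.75256478]), 'ft_torque': array([ 0.00755752, -0.01498052, -0.06459756]), 'finger_force': 0.0, 'finger_gap': 0.08517070651304119} 0.0726
```

View pics/scene0.png

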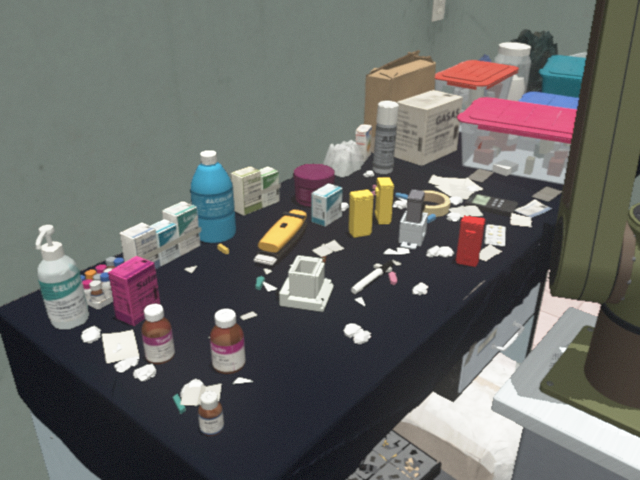

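View pics/top0.png

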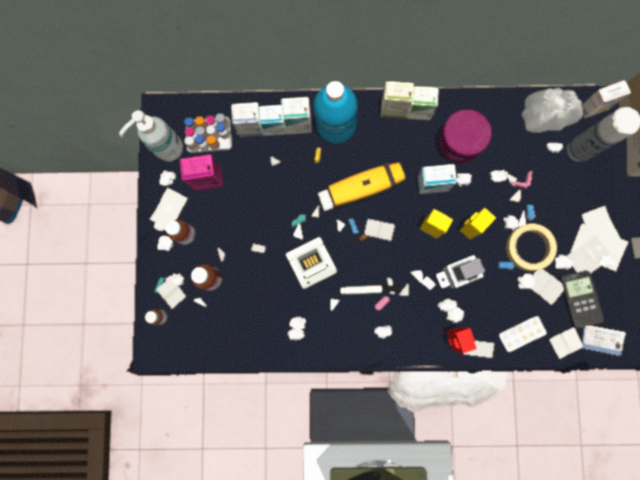

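The scene picture shows the charger at (307,283) and the grey pack in its cradle at (413,220). In the top picture they are at (311,262) and (462,271), with the marker between them at (362,290). I'll zoom in on both.

Run:
```python
import cv2,numpy as np
t=cv2.imread("pics/top0.png"); s=cv2.imread("pics/scene0.png")
f=lambda im,x,y:cv2.resize(im[y:y+60,x:x+80],(400,300),interpolation=cv2.INTER_CUBIC)
g=lambda im,x,y:cv2.resize(im[y:y+75,x:x+100],(400,300),interpolation=cv2.INTER_CUBIC)
cv2.imwrite("pics/c0.png",np.vstack([np.hstack([f(t,425,240),f(t,272,232)]),np.hstack([g(s,365,180),g(s,257,245)])]))
```

```text
(no output)
```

View pics/c0.png

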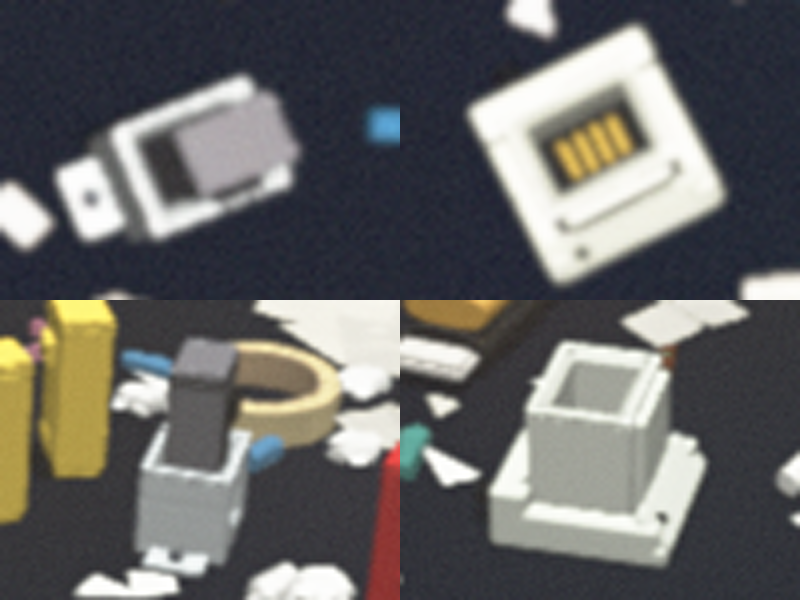

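Run:
```python
import cv2,numpy as np
t=cv2.imread("pics/top0.png"); s=cv2.imread("pics/scene0.png")
def f(im,x,y,w,h):
    a=im[y:y+h,x:x+w].astype(float); a=255*(np.clip(a/190,0,1))**0.5
    return cv2.resize(a.astype(np.uint8),(400,600),interpolation=cv2.INTER_LANCZOS4)
cv2.imwrite("pics/c1.png",np.hstack([f(t,448,249,36,54),f(s,392,184,40,60)]))
```

```text
(no output)
```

View pics/c1.png

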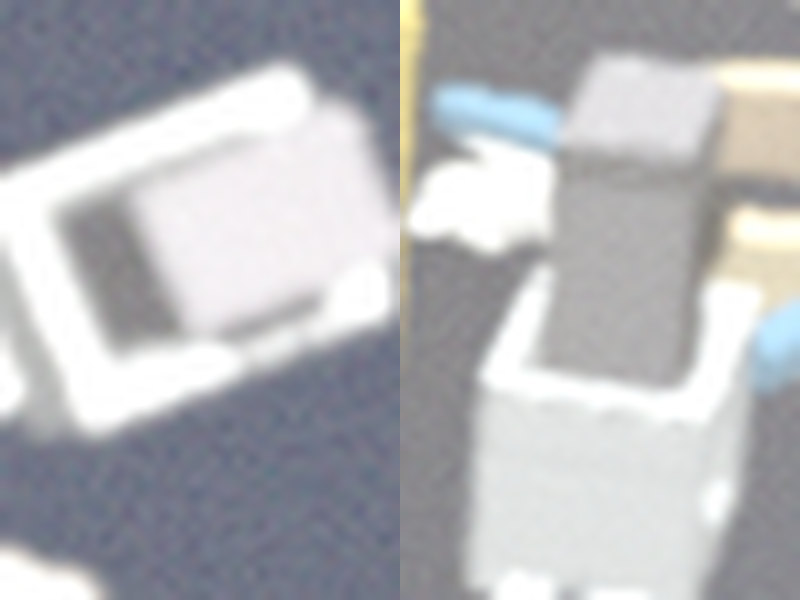

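Left crop: the dark button sits on the pack's lower edge, so the front faces image-down, which is world -x. The right crop shows the white window on the -x side, which agrees. Next I'll measure both.

```bash
cat > h.py <<'E'
from station import r
import cv2,numpy as np
def ray(n,px,z):
    c=r.calibration(n);T=c["extrinsics"];px=np.atleast_2d(px).astype(float)
    d=np.c_[(px[:,0]-c["cx"])/c["fx"],(px[:,1]-c["cy"])/c["fy"],np.ones(len(px))]@T[:3,:3].T
    return (T[:3,3]+d*((z-T[2,3])/d[:,2])[:,None])[:,:2]
def rect(P):
    (c,s,a)=cv2.minAreaRect((P*1000).astype(np.float32)); b=cv2.boxPoints((c,s,a))
    e=max([b[1]-b[0],b[2]-b[1]],key=np.linalg.norm)   # long side = object y
    yaw=np.degrees(np.arctan2(e[1],e[0]))-90; yaw=(yaw+90)%180-90
    return np.round(c,1),np.round(sorted(s),1),round(yaw,1)
def blob(m,x,y,mn=20):
    n,l,st,ce=cv2.connectedComponentsWithStats(m.astype(np.uint8)); 
    k=min([i for i in range(1,n) if st[i,4]>mn],key=lambda i:np.hypot(*(ce[i]-[x,y])))
    cs,_=cv2.findContours((l==k).astype(np.uint8),cv2.RETR_EXTERNAL,cv2.CHAIN_APPROX_NONE)
    return cs[0][:,0,:],ce[k],st[k]
E
python3 - <<'E'
from h import *
t=cv2.imread("pics/top0.png");s=cv2.imread("pics/scene0.png")
g=t[267:276,464:472].reshape(-1,3); print("packtop bgr",np.median(g,0), "rim",t[256,472],t[284,462])
print("charger rim",t[246,312],t[270,318],"hole",t[264,312],t[258,302])
print("scene pack top",s[192:198,410:418].reshape(-1,3).mean(0),"side",s[205:215,408:418].reshape(-1,3).mean(0))
# charger hole, upscaled for subpixel
for n,im,(x,y) in(("top",t,(311,262)),("scene",s,(304,272))):
    U=8; c=cv2.resize(im[y-40:y+40,x-40:x+40],None,fx=U,fy=U,interpolation=cv2.INTER_CUBIC); gr=c.min(2) 
    for th in(120,150,175,190,200):
        m=cv2.inRange(gr,0,th)
        try:
            ct,ce,st=blob(m[:,:],320,320 if n=="top" else 320,500)
            print(n,th,st[4],rect(ray(n,(ct+.5)/U-.5+[x-40,y-40],.07)))
        except Exception as e: print(e)
x,y=464,271;U=8;c=cv2.resize(t[y-40:y+40,x-40:x+40],None,fx=U,fy=U,interpolation=cv2.INTER_CUBIC).astype(int)
L=c.sum(2)/3
for lo,hi in((110,185),(120,180),(120,190),(110,175)):
    m=((L>lo)&(L<hi)).astype(np.uint8); m=cv2.morphologyEx(m,cv2.MORPH_OPEN,np.ones((41,41)))
    ct,ce,st=blob(m,350,320,500); print(lo,hi,st[4],rect(ray("top",(ct+.5)/U-.5+[x-40,y-40],.108)))
E
```

```text
packtop bgr [175. 171. 176.] rim [226 227 225] [219 221 220]
charger rim [246 250 250] [234 242 243] hole [ 75 128 148] [ 96 105 103]
scene pack top [151.77083333 148.39583333 150.75      ] side [91.86 91.73 93.52]
top 120 290957 (array([538.2, 138.7]), array([169.8, 170.5]), np.float32(-0.9))
top 150 297373 (array([538.2, 138.7]), array([169.8, 170.5]), np.float32(-0.9))
top 175 302455 (array([538.2, 138.7]), array([169.8, 170.5]), np.float32(-0.9))
top 190 305649 (array([538.2, 138.7]), array([169.8, 170.5]), np.float32(-0.9))
top 200 308763 (array([538.2, 138.7]), array([169.8, 170.5]), np.float32(-0.9))
scene 120 239228 (array([541.8, 148.7]), array([162. , 279.4]), np.float32(40.4))
scene 150 258416 (array([541.8, 148.7]), array([162. , 279.4]), np.float32(40.4))
scene 175 316267 (array([541.8, 148.7]), array([162. , 279.4]), np.float32(40.4))
scene 190 322814 (array([541.8, 148.7]), array([162. , 279.4]), np.float32(40.4))
scene 200 327669 (array([541.8, 148.7]), array([162. , 279.4]), np.float32(40.4))
110 185 20726 (array([ 515.8, -189.9]), array([34. , 45.1]), np.float32(15.2))
120 180 19709 (array([ 515.8, -189.8]), array([33.2, 44. ]), np.float32(15.4))
120 190 20326 (array([ 516.1, -189.9]), array([33.9, 44.4]), np.float32(14.9))
110 175 2447 (array([ 524.4, -184.2]), array([11.5, 13.8]), np.float32(-0.8))
```

Run:
```python
from h import *
t=cv2.imread("pics/top0.png");s=cv2.imread("pics/scene0.png")
def up(im,x,y,U=6,w=40): return cv2.resize(im[y-w:y+w,x-w:x+w],None,fx=U,fy=U,interpolation=cv2.INTER_CUBIC)
for n,im,(x,y) in(("top",t,(311,262)),("scene",s,(304,272))):
    gr=up(im,x,y).min(2)
    for th in((140,170,200,215) if n=="top" else (150,165,180,195,205,215)):
        k,l,st,ce=cv2.connectedComponentsWithStats(cv2.inRange(gr,0,th))
        for i in range(1,k):
            a=st[i]
            if a[4]>3000 and a[0]>0 and a[1]>0 and a[0]+a[2]<480 and a[1]+a[3]<480:
                ct=cv2.findContours((l==i).astype(np.uint8),0,1)[0][0][:,0]
                print(n,th,a[4],np.round((ce[i]+.5)/6-.5+[x-40,y-40],1),rect(ray(n,(ct+.5)/6-.5+[x-40,y-40],.07)))
lsd=cv2.createLineSegmentDetector()
for n,im,(x,y),z in(("top",t,(464,271),.052),("top",t,(311,262),.07),("scene",s,(413,215),.108),("scene",s,(304,272),.07)):
    L=lsd.detect(cv2.cvtColor(up(im,x,y,4),cv2.COLOR_BGR2GRAY))[0][:,0]
    print(n,z)
    for q in L:
        p=(q.reshape(2,2)+.5)/4-.5+[x-40,y-40]; w=ray(n,p,z); d=w[1]-w[0]; ln=np.linalg.norm(d)
        if ln>.02 and np.hypot(*(p.mean(0)-[x,y]))<28: print(np.round(p.ravel(),1),"w",np.round(w.ravel()*1000),"len",round(ln*1000),"ang",round((np.degrees(np.arctan2(d[1],d[0]))+45)%90-45,1))
```

```text
top 140 10484 [309.6 259.4] (array([542. , 139.9]), array([30.5, 44.6]), np.float32(26.9))
top 170 11914 [309.5 259.3] (array([542.1, 139.8]), array([33. , 46.6]), np.float32(26.4))
top 200 13539 [309.5 259.3] (array([542.1, 139.8]), array([35.9, 49.2]), np.float32(25.6))
top 215 14690 [309.5 259.2] (array([542.3, 139.7]), array([37.7, 51.3]), np.float32(25.1))
scene 165 6329 [305.1 266.4] (array([540.3, 143.5]), array([30.9, 39.6]), np.float32(25.5))
scene 180 7081 [305.3 266.4] (array([540., 143.]), array([32.6, 41.3]), np.float32(26.5))
scene 195 7730 [305.4 266.4] (array([540.1, 142.9]), array([33.7, 43.3]), np.float32(26.1))
scene 205 8188 [305.4 266.4] (array([540.1, 142.8]), array([34.8, 44.6]), np.float32(26.1))
scene 215 8746 [305.4 266.4] (array([540.1, 142.7]), array([36. , 45.9]), np.float32(26.1))
top 0.052
[473.6 254.1 442.9 266.4] w [ 550. -211.  525. -144.] len 71 ang 21.0
[435.3 274.4 440.6 287.4] w [ 508. -127.  480. -138.] len 30 ang 20.1
[441.3 288.4 450.2 284.6] w [ 478. -139.  486. -158.] len 21 ang 22.1
[455.5 287.6 482.7 276.8] w [ 479. -169.  501. -228.] len 
[... 2939 characters left out ...]
 w [509. 135. 517. 116.] len 21 ang 25.0
[317.6 277.3 320.7 270. ] w [499. 157. 510. 135.] len 26 ang 27.5
[311.3 273.2 292.6 270.7] w [516. 154. 548. 170.] len 35 ang 26.5
[324.3 278.9 315.4 298.6] w [486. 154. 458. 212.] len 64 ang 26.0
[315.4 298.6 290.7 295.2] w [458. 212. 497. 231.] len 43 ang 26.4
[294.5 270.3 299.7 259.9] w [546. 166. 563. 132.] len 38 ang 27.2
[289.3 272.6 313.9 275.9] w [548. 178. 507. 158.] len 46 ang 25.9
[288.7 288.3 288.6 277.4] w [514. 217. 538. 191.] len 36 ang 42.6
[300.  259.6 316.6 261.7] w [564. 131. 535. 117.] len 32 ang 26.7
[317.  261.8 311.3 272.6] w [534. 117. 518. 153.] len 40 ang 25.1
[323.7 276.8 324.  270.5] w [491. 149. 505. 132.] len 22 ang 37.7
```

Fixes:
- **Pack:** about (0.515, -0.189), yaw about 21°. The top-face width of 29.4 mm fits the given size.
- **Charger:** about (0.541, 0.141), yaw about 26°. The mouth measures about 33 x 47 mm, which also fits.

Now I'll move above the pack.

Request:
{"fn": "play_rows", "kwargs": {"commands": [[0.06,0.04,-0.014,0.004,-0.12],[0.06,0.08,-0.028,0.008,-0.24],[0.06,0.118,-0.042,0.012,-0.36],[0.06,0.157,-0.056,0.016,-0.48],[0.06,0.196,-0.07,0.02,-0.6],[0.06,0.235,-0.085,0.024,-0.72],[0.06,0.275,-0.1,0.028,-0.84],[0.06,0.314,-0.114,0.032,-0.96],[0.06,0.354,-0.128,0.038,-1.08],[0.06,0.393,-0.142,0.044,-1.2]]}}

```text
clock: 0.93
eef_pos: [0.5135, -0.1902, 0.26]
tcp_rot: [-180.0, 0.0, 93.2]
wrist_force: [0.2, -0.3, -0.3]
finger_gap: 0.0598
finger_force: 0.0
```

Request:
{"fn": "play_rows", "kwargs": {"commands": [[0.06,0,0,0,-0.11],[0.06,0,0,0,-0.21],[0.06,0,0,0,-0.317],[0.06,0,0,0,-0.317],[0.06,0,0,0,-0.317]]}}

```text
clock: 1.35
eef_pos: [0.5122, -0.1918, 0.26]
tcp_rot: [-180.0, -0.0, 110.8]
wrist_force: [-0.1, 0.4, 0.4]
finger_gap: 0.0601
finger_force: 0.0
```

Request:
{"fn": "play_rows", "kwargs": {"commands": [[0.06,0.0016,0.0036,0.015,0],[0.06,0.0016,0.0036,0.03,0],[0.06,0.0016,0.0036,0.045,0],[0.06,0.0016,0.0036,0.06,0],[0.06,0.0016,0.0036,0.06,0],[0.06,0.0016,0.0036,0.06,0]]}}

```text
clock: 1.85
eef_pos: [0.5143, -0.1893, 0.1998]
tcp_rot: [-179.9, -0.1, 110.9]
wrist_force: [-0.0, -0.2, 0.6]
finger_gap: 0.0602
finger_force: 0.0
```

Run:
```python
from h import *
t=r.read_camera("top")[:,:,::-1];s=r.read_camera("scene")[:,:,::-1]
f=lambda im,x,y:cv2.resize(im[y:y+90,x:x+60],(400,600),interpolation=cv2.INTER_CUBIC)
cv2.imwrite("pics/c2.png",np.hstack([f(t,435,225),f(s,380,150)]))
o=r.observe();print(o["eef_pos"],o["tcp_rot"],o["q"])
```

```text
[ 0.51553989 -0.18958381  0.20125569] [1.79950550e+02 4.30794951e-02 1.10897797e+02] [-2.01904265e+01  2.08046573e+01 -1.53075160e+01  5.38222437e+01
  3.04713507e-05  4.89117580e+01]
```

View pics/c2.png

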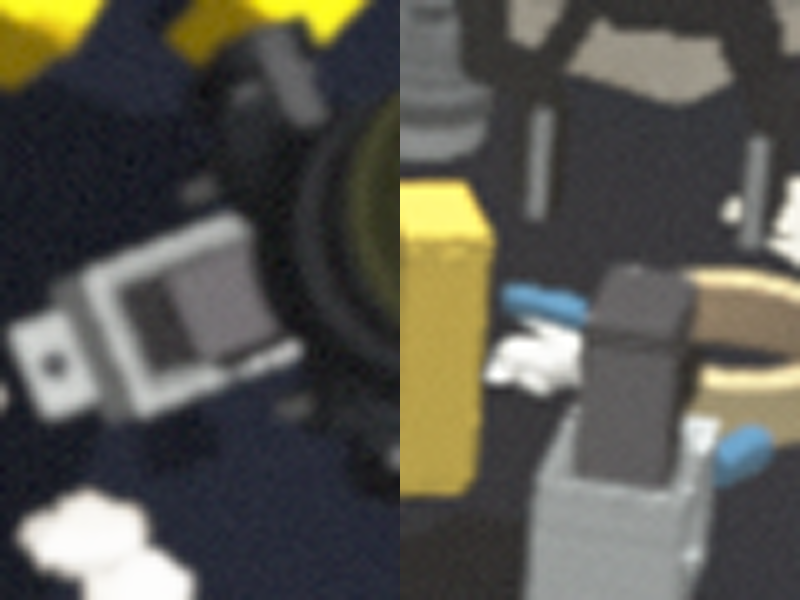

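The open fingers straddle the pack: in the scene crop the pads are at x=540 and x=757, with the pack between them at 640. The yellow block is clear of them, so I'll go down.

Request:
{"fn": "play_rows", "kwargs": {"commands": [[0.06,0,0,0.015,0],[0.06,0,0,0.03,0],[0.06,0,0,0.045,0],[0.06,0,0,0.055,0],[0.06,0,0,0.062,0],[0.055,0,0,0.062,0],[0.05,0,0,0.062,0],[0.045,0,0,0.062,0],[0.042,0,0,0.062,0],[0.042,0,0,0.062,0]]}}

```text
clock: 2.78
eef_pos: [0.5156, -0.1895, 0.1392]
tcp_rot: [180.0, 0.1, 111.0]
wrist_force: [0.3, 0.3, -0.4]
finger_gap: 0.0419
finger_force: 0.2
```

Request:
{"fn": "play_rows", "kwargs": {"commands": [[0.0405,0,0,0,0],[0.039,0,0,0,0],[0.0375,0,0,0,0],[0.0365,0,0,0,0],[0.0365,0,0,0,0],[0.0365,0,0,0,0]]}}

```text
clock: 3.28
eef_pos: [0.5149, -0.1893, 0.1384]
tcp_rot: [-180.0, 0.0, 111.0]
wrist_force: [-1.8, -0.6, 0.9]
finger_gap: 0.0366
finger_force: 0.9
```

Request:
{"fn": "play_rows", "kwargs": {"commands": [[0.0355,0,-0.0003,0,0],[0.0345,0,-0.0005,0,0],[0.0335,0,-0.0005,0,0],[0.0335,0,-0.0005,0,0],[0.0335,0,-0.0005,0,0]]}}

```text
clock: 3.7
eef_pos: [0.5149, -0.1894, 0.1384]
tcp_rot: [180.0, 0.0, 111.0]
wrist_force: [-0.4, -0.9, 0.9]
finger_gap: 0.0336
finger_force: 3.4
```

Request:
{"fn": "play_rows", "kwargs": {"commands": [[0.0325,0,-0.0005,0,0],[0.0315,0,-0.0005,0,0],[0.0308,0,-0.0005,0,0],[0.0302,0,-0.0005,0,0],[0.0295,0,-0.0005,0,0],[0.028,0,-0.0005,0,0],[0.028,0,-0.0005,0,0]]}}

```text
clock: 4.28
eef_pos: [0.5146, -0.1896, 0.1386]
tcp_rot: [180.0, 0.0, 111.0]
wrist_force: [1.2, 0.1, -0.9]
finger_gap: 0.0294
finger_force: 59.3
```

Request:
{"fn": "play_rows", "kwargs": {"commands": [[0.028,0,0,0,0],[0.028,0,0,0,0],[0.028,0,0,-0.001,0],[0.028,0,0,-0.002,0],[0.028,0,0,-0.003,0],[0.028,0,0,-0.004,0],[0.028,0,0,-0.005,0]]}}

```text
clock: 4.87
eef_pos: [0.5139, -0.1896, 0.1434]
tcp_rot: [-180.0, -0.0, 111.0]
wrist_force: [0.5, -0.9, -2.4]
finger_gap: 0.0292
finger_force: 59.4
```

Wrist force is only -2.4 N, about the pack's weight, so the hook is free. I'll lift it straight up.

Request:
{"fn": "play_rows", "kwargs": {"commands": [[0.028,0,0,-0.006,0],[0.028,0,0,-0.012,0],[0.028,0,0,-0.018,0],[0.028,0,0,-0.024,0],[0.028,0,0,-0.03,0],[0.028,0,0,-0.036,0],[0.028,0,0,-0.042,0],[0.028,0,0,-0.048,0],[0.028,0,0,-0.054,0],[0.028,0,0,-0.062,0]]}}

```text
clock: 5.7
eef_pos: [0.514, -0.1895, 0.2058]
tcp_rot: [-180.0, -0.0, 111.0]
wrist_force: [0.2, 0.3, -1.8]
finger_gap: 0.0293
finger_force: 59.8
```

Request:
{"fn": "play_rows", "kwargs": {"commands": [[0.028,0,0,-0.02,0],[0.028,0,0,-0.04,0],[0.028,0,0,-0.06,0],[0.028,0,0,-0.065,0],[0.028,0,0,-0.065,0],[0.028,0,0,-0.065,0]]}}

```text
clock: 6.2
eef_pos: [0.5141, -0.1895, 0.2701]
tcp_rot: [-180.0, -0.0, 111.0]
wrist_force: [-0.7, -0.0, -1.4]
finger_gap: 0.0291
finger_force: 60.0
```

Run:
```python
from h import *
ps=[r.observe()]
for i in range(4): r.read_camera("top"); ps.append(r.observe())
print(np.mean([o["eef_pos"] for o in ps],0),np.mean([o["wrist_force"] for o in ps],0),[o["tcp_rot"][2] for o in ps],ps[-1]["finger_gap"])
```

```text
[ 0.51364841 -0.18938012  0.26929889] [ 0.21259569 -0.14824005 -1.79430543] [np.float64(110.96865059702232), np.float64(110.97037944720394), np.float64(110.97039674136158), np.float64(110.96537607425782), np.float64(110.97018436370878)] 0.029461864894120084
```

Request:
{"fn": "play_rows", "kwargs": {"commands": [[0.028,0.01,0.005,0,-0.005],[0.028,0.03,0.0145,0,-0.015],[0.028,0.055,0.0265,0,-0.02],[0.028,0.08,0.0385,0,-0.03],[0.028,0.105,0.0505,0,-0.04],[0.028,0.13,0.0625,0,-0.045],[0.028,0.155,0.0745,0,-0.05],[0.028,0.18,0.0865,0,-0.06],[0.028,0.205,0.0985,0,-0.065],[0.028,0.23,0.1105,0,-0.07]]}}

```text
clock: 7.23
eef_pos: [0.5345, 0.0668, 0.2699]
tcp_rot: [-180.0, -0.0, 115.0]
wrist_force: [1.1, -0.8, -2.1]
finger_gap: 0.0295
finger_force: 59.9
```

Request:
{"fn": "play_rows", "kwargs": {"commands": [[0.028,0.02,0.0096,0,-0.005],[0.028,0.04,0.0192,0,-0.01],[0.028,0.055,0.0265,0,-0.015],[0.028,0.0645,0.031,0,-0.0185],[0.028,0.0691,0.0331,0,-0.021],[0.028,0.0691,0.0331,0,-0.021],[0.028,0.0691,0.0331,0,-0.021],[0.028,0.0691,0.0331,0,-0.021]]}}

```text
clock: 7.9
eef_pos: [0.5358, 0.1405, 0.2703]
tcp_rot: [-180.0, 0.0, 116.1]
wrist_force: [-0.1, -0.1, -1.7]
finger_gap: 0.0297
finger_force: 59.9
```

Run:
```python
from h import *
ps=[]
for i in range(4):
    t=r.read_camera("top")[:,:,::-1]; s=r.read_camera("scene")[:,:,::-1]; ps.append(r.observe())
print(np.mean([o["eef_pos"] for o in ps],0),ps[-1]["tcp_rot"],ps[-1]["finger_gap"],ps[-1]["clock"])
cv2.imwrite("pics/top1.png",t);cv2.imwrite("pics/scene1.png",s)
f=lambda im,x,y:cv2.resize(im[y:y+120,x:x+80],(400,600),interpolation=cv2.INTER_CUBIC)
cv2.imwrite("pics/c3.png",np.hstack([f(t,270,210),f(s,265,190)]))
```

```text
[0.5359848  0.14069088 0.27046961] [1.79996015e+02 3.72081289e-04 1.16153497e+02] 0.02943995023349716 8.3
```

View pics/c3.png

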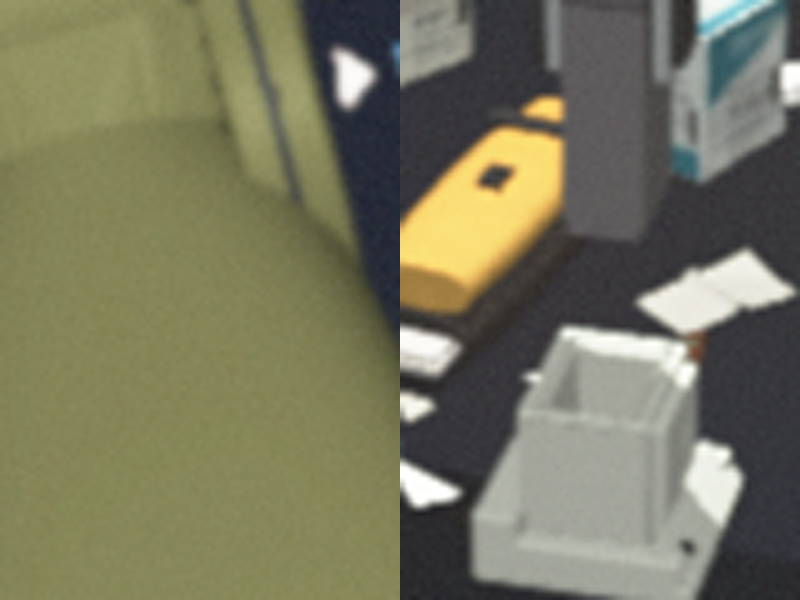

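The top camera is blocked by the arm. The scene crop shows the pack hanging above and behind the mouth, which is at (610,370), as it should at this height. The TCP is 5 mm short in x because I left a small axis turn out of the second call. I'll correct that and go down to about 10 mm above the mouth.

Request:
{"fn": "play_rows", "kwargs": {"commands": [[0.028,-0.0019,0.0046,0,0],[0.028,-0.0019,0.0046,0.015,0],[0.028,-0.0019,0.0046,0.03,0],[0.028,-0.0019,0.0046,0.045,0],[0.028,-0.0019,0.0046,0.06,0],[0.028,-0.0019,0.0046,0.06,0],[0.028,-0.0019,0.0046,0.06,0]]}}

```text
clock: 8.88
eef_pos: [0.5406, 0.1415, 0.2098]
tcp_rot: [-179.9, -0.0, 116.2]
wrist_force: [-0.3, 0.3, -1.4]
finger_gap: 0.0293
finger_force: 59.8
```

Run:
```python
from h import *
ps=[];ims=[]
for i in range(5):
    ims.append(r.read_camera("scene")[:,:,::-1].astype(float)); ps.append(r.observe())
s=np.mean(ims,0).astype(np.uint8); cv2.imwrite("pics/scene2.png",s)
p=np.mean([o["eef_pos"] for o in ps],0); print(p,ps[-1]["tcp_rot"])
c=r.calibration("scene");T=np.linalg.inv(c["extrinsics"])
def proj(P):
    q=np.c_[P,np.ones(len(P))]@T.T; return np.c_[q[:,0]/q[:,2]*c["fx"]+c["cx"],q[:,1]/q[:,2]*c["fy"]+c["cy"]]
a=np.radians(26.15);ex=np.array([np.cos(a),np.sin(a),0]);ey=np.array([-np.sin(a),np.cos(a),0])
b=np.array([p[0],p[1],p[2]-.130])
nm=[(15,22),(-15,22),(-15,-22)]
low=proj(np.array([b+ex*u/1e3+ey*v/1e3+[0,0,.005] for u,v in nm])); hi=proj(np.array([b+ex*u/1e3+ey*v/1e3+[0,0,.05] for u,v in nm]))
print("pred low",np.round(low,1).tolist(),"hi",np.round(hi,1).tolist())
m=np.array([.541,.141,.07]); print("pred mouth",np.round(proj(np.array([m+ex*u/1e3+ey*v/1e3 for u,v in[(16.2,23.2),(-16.2,23.2),(-16.2,-23.2),(16.2,-23.2)]])),1).tolist())
x0,y0=270,185
v=cv2.resize(s[y0:y0+90,x0:x0+120],None,fx=6.6,fy=6.6,interpolation=cv2.INTER_CUBIC); cv2.imwrite("pics/c4.png",v)
L=cv2.createLineSegmentDetector().detect(cv2.cvtColor(cv2.resize(s[y0:y0+100,x0:x0+80],None,fx=4,fy=4,interpolation=cv2.INTER_CUBIC),cv2.COLOR_BGR2GRAY))[0][:,0]
for q in L:
    q=(q.reshape(2,2)+.5)/4-.5+[x0,y0]
    if np.linalg.norm(q[0]-q[1])>8 : print(np.round(q.ravel(),1))
```

```text
[0.54163302 0.14181687 0.21135019] [1.79878616e+02 2.47635438e-02 1.16184137e+02]
pred low [[293.9, 263.1], [310.0, 265.2], [316.0, 253.3]] hi [[293.5, 241.2], [310.0, 243.2], [316.0, 231.8]]
pred mouth [[293.8, 271.0], [311.1, 273.3], [317.3, 260.6], [300.5, 258.5]]
[334.5 251.3 343.7 248.7]
[323.3 243.1 315.8 248. ]
[334.4 239.  323.7 244.3]
[343.6 248.  333.6 239.2]
[323.8 276.7 324.1 261.3]
[321.5 256.6 332.  252.2]
[328.9 193.2 328.8 184.8]
[326.3 184.8 319.7 192.4]
[320.1 191.8 321.4 205.4]
[287.  213.3 272.5 224.9]
[317.2 276.9 323.3 264.2]
[289.1 228.5 288.7 216. ]
[324.6 198.9 332.  194.5]
[287.7 276.1 282.8 284.5]
[275.  202.1 269.5 190. ]
[324.6 226.3 341.4 215.6]
[269.6 242.9 278.3 246.6]
[341.1 201.5 342.4 192.3]
[340.7 192.  328.2 215.1]
[348.3 191.7 348.5 202.3]
[291.2 214.8 291.7 228.6]
[275.9 251.9 294.1 232.5]
[316.  235.7 315.7 217.3]
[309.5 266.1 299.2 264.7]
[312.4 217.6 312.5 234.8]
[348.4 208.2 348.2 232.9]
[294.2 228.2 294.1 217.3]
[312.6 215.1 311.3 207.2]
```

View pics/c4.png

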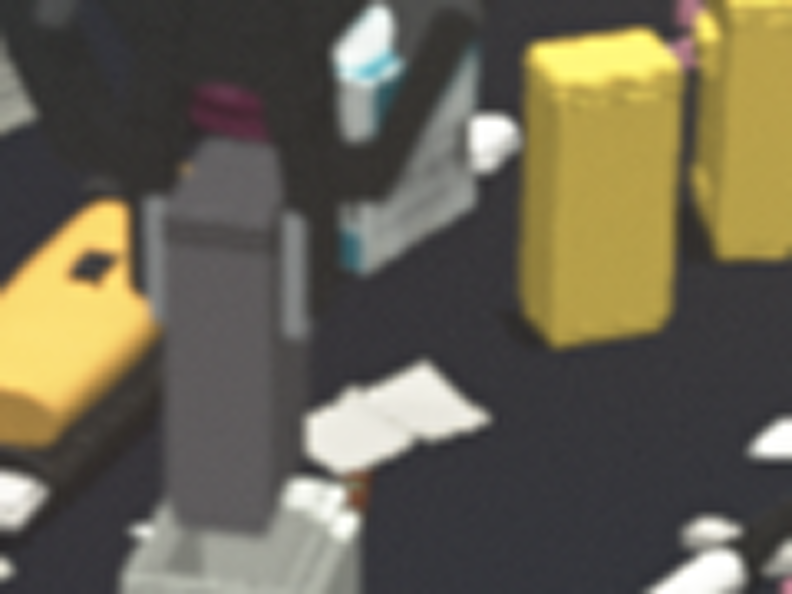

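Run:
```python
import cv2,numpy as np
s=cv2.imread("pics/scene2.png").astype(float).mean(2)
for a,b in((207,214),(232,240),(240,247),(248,255),(256,262)):
    print(a,b,[int(v) for v in s[a:b,286:324].mean(0)])
print("cols 299-308 down",[(y,int(s[y,299:308].mean())) for y in range(254,276)])
print("cols 296-300 down",[(y,int(s[y,296:300].mean())) for y in range(254,276)])
```

```text
207 214 [56, 54, 51, 50, 49, 50, 50, 50, 50, 48, 56, 71, 85, 89, 94, 97, 98, 98, 98, 98, 97, 97, 97, 97, 96, 88, 69, 53, 50, 50, 50, 50, 49, 49, 50, 51, 52, 52]
232 240 [188, 183, 174, 163, 149, 131, 110, 92, 85, 88, 91, 92, 92, 92, 92, 92, 92, 92, 92, 92, 92, 92, 92, 91, 87, 78, 83, 97, 104, 98, 82, 64, 56, 55, 54, 55, 55, 55]
240 247 [92, 80, 70, 63, 58, 55, 54, 55, 65, 82, 91, 92, 92, 92, 91, 92, 92, 92, 92, 92, 92, 92, 92, 91, 88, 79, 75, 74, 74, 72, 66, 60, 61, 67, 75, 96, 120, 132]
248 255 [51, 49, 49, 48, 49, 50, 51, 54, 65, 82, 91, 92, 92, 92, 92, 92, 92, 92, 92, 92, 92, 92, 92, 91, 88, 79, 74, 74, 72, 86, 146, 210, 226, 231, 232, 231, 231, 231]
256 262 [55, 55, 56, 55, 56, 55, 56, 60, 75, 91, 93, 92, 92, 92, 92, 92, 92, 92, 92, 92, 93, 92, 92, 91, 87, 84, 104, 147, 182, 195, 195, 186, 175, 176, 189, 184, 140, 107]
cols 299-308 down [(254, 92), (255, 92), (256, 92), (257, 92), (258, 92), (259, 92), (260, 92), (261, 92), (262, 92), (263, 90), (264, 94), (265, 112), (266, 140), (267, 153), (268, 154), (269, 155), (270, 154), (271, 155), (272, 163), (273, 175), (274, 172), (275, 162)]
cols 296-300 down [(254, 92), (255, 92), (256, 91), (257, 92), (258, 91), (259, 92), (260, 93), (261, 94), (262, 96), (263, 100), (264, 111), (265, 127), (266, 133), (267, 131), (268, 127), (269, 125), (270, 124), (271, 131), (272, 158), (273, 176), (274, 165), (275, 158)]
```

Pack and mouth agree within about 2 mm in the scene view, and the lead-in takes more than that. I'll shift 1 mm toward +y' and lower in small steps, watching the force.

Request:
{"fn": "play_rows", "kwargs": {"commands": [[0.028,0.001,0,0.0015,0],[0.028,0.001,0,0.003,0],[0.028,0.001,0,0.0045,0],[0.028,0.001,0,0.006,0],[0.028,0.001,0,0.0075,0],[0.028,0.001,0,0.009,0],[0.028,0.001,0,0.0105,0],[0.028,0.001,0,0.012,0]]}}

```text
clock: 9.8
eef_pos: [0.5405, 0.1425, 0.1982]
tcp_rot: [-180.0, 0.0, 116.2]
wrist_force: [0.5, 0.1, -0.6]
finger_gap: 0.0297
finger_force: 59.8
```

Request:
{"fn": "play_rows", "kwargs": {"commands": [[0.028,0,0,0.001,0],[0.028,0,0,0.002,0],[0.028,0,0,0.003,0]]}}

```text
clock: 10.05
eef_pos: [0.5405, 0.1426, 0.1953]
tcp_rot: [-180.0, -0.0, 116.2]
wrist_force: [0.4, -0.8, -1.9]
finger_gap: 0.0293
finger_force: 59.8
```

Request:
{"fn": "play_rows", "kwargs": {"commands": [[0.028,0,0,0.001,0],[0.028,0,0,0.002,0],[0.028,0,0,0.003,0],[0.028,0,0,0.004,0]]}}

```text
clock: 10.38
eef_pos: [0.5407, 0.1424, 0.1916]
tcp_rot: [180.0, 0.0, 116.2]
wrist_force: [-1.2, -0.6, 3.0]
finger_gap: 0.0296
finger_force: 60.4
```

Request:
{"fn": "play_rows", "kwargs": {"commands": [[0.028,0,0,0.001,0],[0.028,0,0,0.002,0],[0.028,0,0,0.003,0]]}}

```text
clock: 10.63
eef_pos: [0.5408, 0.1423, 0.1885]
tcp_rot: [180.0, 0.1, 116.2]
wrist_force: [0.0, -1.9, -0.4]
finger_gap: 0.0294
finger_force: 59.9
```

The pack is in the well with only about 2 N sideways. I'll ease back 0.6 mm and continue down.

Request:
{"fn": "play_rows", "kwargs": {"commands": [[0.028,-0.0006,0,0.001,0],[0.028,-0.0006,0,0.002,0],[0.028,-0.0006,0,0.003,0],[0.028,-0.0006,0,0.004,0],[0.028,-0.0006,0,0.005,0],[0.028,-0.0006,0,0.006,0]]}}

```text
clock: 11.13
eef_pos: [0.5409, 0.1421, 0.1824]
tcp_rot: [180.0, 0.0, 116.2]
wrist_force: [1.5, -0.9, -0.1]
finger_gap: 0.0293
finger_force: 59.9
```

Request:
{"fn": "play_rows", "kwargs": {"commands": [[0.028,0,0,0.001,0],[0.028,0,0,0.002,0],[0.028,0,0,0.003,0],[0.028,0,0,0.004,0],[0.028,0,0,0.005,0],[0.028,0,0,0.006,0]]}}

```text
clock: 11.63
eef_pos: [0.5409, 0.1421, 0.1764]
tcp_rot: [180.0, 0.0, 116.2]
wrist_force: [2.2, 0.4, -0.7]
finger_gap: 0.0295
finger_force: 60.0
```

Request:
{"fn": "play_rows", "kwargs": {"commands": [[0.028,0,0.0004,0.001,0],[0.028,0,0.0005,0.002,0],[0.028,0,0.0005,0.003,0],[0.028,0,0.0005,0.004,0],[0.028,0,0.0005,0.005,0],[0.028,0,0.0005,0.005,0]]}}

```text
clock: 12.13
eef_pos: [0.541, 0.1421, 0.1711]
tcp_rot: [-180.0, 0.0, 116.2]
wrist_force: [1.6, -0.9, -2.8]
finger_gap: 0.0293
finger_force: 59.7
```

Request:
{"fn": "play_rows", "kwargs": {"commands": [[0.028,0,0,0.001,0],[0.028,0,0,0.002,0],[0.028,0,0,0.003,0],[0.028,0,0,0.004,0]]}}

```text
clock: 12.47
eef_pos: [0.541, 0.1421, 0.1673]
tcp_rot: [-180.0, 0.0, 116.2]
wrist_force: [0.5, -1.4, -0.8]
finger_gap: 0.0292
finger_force: 59.9
```

Request:
{"fn": "play_rows", "kwargs": {"commands": [[0.028,0,0,0.001,0],[0.028,0,0,0.002,0],[0.028,0,0,0.003,0],[0.028,0,0,0.004,0]]}}

```text
clock: 12.8
eef_pos: [0.5412, 0.1422, 0.1633]
tcp_rot: [-180.0, 0.0, 116.2]
wrist_force: [1.1, -1.2, -1.1]
finger_gap: 0.0295
finger_force: 59.9
```

Request:
{"fn": "play_rows", "kwargs": {"commands": [[0.03,0,0,0,0],[0.032,0,0,0,0],[0.034,0,0,0,0],[0.036,0,0,0,0],[0.039,0,0,0,0],[0.043,0,0,0,0],[0.05,0,0,0,0],[0.055,0,0,0,0],[0.055,0,0,0,0]]}}

```text
clock: 13.55
eef_pos: [0.5412, 0.1423, 0.1635]
tcp_rot: [180.0, -0.0, 116.2]
wrist_force: [-0.4, 0.6, 0.1]
finger_gap: 0.055
finger_force: 0.0
```

Request:
{"fn": "play_rows", "kwargs": {"commands": [[0.055,0,0,-0.015,0],[0.055,0,0,-0.035,0],[0.055,0,0,-0.055,0],[0.055,0,0,-0.075,0],[0.03,0,0,-0.08,0],[0.0,0,0,-0.08,0],[0.0,0,0,-0.08,0],[0.0,0,0,-0.08,0],[0.0,0,0,-0.08,0],[0.0,0,0,-0.08,0]]}}

```text
clock: 14.38
eef_pos: [0.5405, 0.142, 0.2421]
tcp_rot: [-179.9, -0.0, 116.2]
wrist_force: [-0.1, 0.1, -0.1]
finger_gap: 0.0003
finger_force: 0.0
```

Run:
```python
from h import *
s=r.read_camera("scene")[:,:,::-1]; cv2.imwrite("pics/scene3.png",s)
cv2.imwrite("pics/c5.png",cv2.resize(s[190:310,255:355],(500,600),interpolation=cv2.INTER_CUBIC)); o=r.observe(); print(o["eef_pos"],o["finger_gap"],o["wrist_force"])
```

```text
[0.54068578 0.14210959 0.24236517] 0.00013124681572376646 [ 0.01001776 -0.13220431  0.19214828]
```

View pics/c5.png

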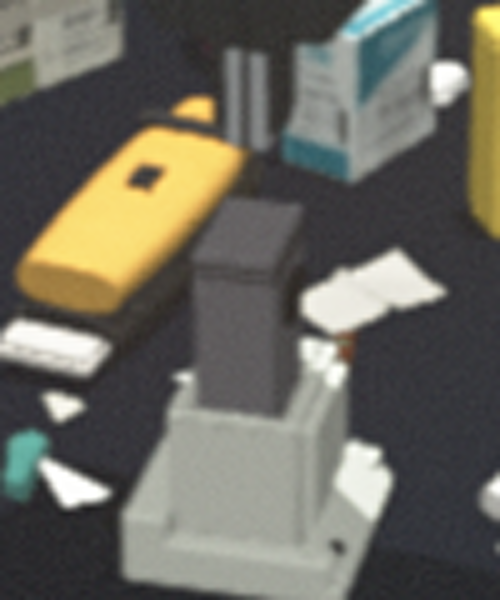

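The pack stands upright in the well, its top at crop (250,225), and the closed fingers are above it. I'll go down and press gently.

Request:
{"fn": "play_rows", "kwargs": {"commands": [[0,0,0,0.01,0],[0,0,0,0.02,0],[0,0,0,0.028,0],[0,0,0,0.031,0],[0,0,0,0.033,0],[0,0,0,0.034,0]]}}

```text
clock: 14.93
eef_pos: [0.5409, 0.1422, 0.2087]
tcp_rot: [-179.9, -0.0, 116.2]
wrist_force: [-0.2, -0.1, -0.3]
finger_gap: -0.0001
finger_force: 0.0
```

Request:
{"fn": "play_rows", "kwargs": {"commands": [[0,0,0,0.001,0],[0,0,0,0.002,0],[0,0,0,0.003,0],[0,0,0,0.004,0]]}}

```text
clock: 15.27
eef_pos: [0.5414, 0.1423, 0.2057]
tcp_rot: [180.0, 0.0, 116.2]
wrist_force: [-0.0, 0.2, 0.6]
finger_gap: 0.0001
finger_force: 0.1
```

Request:
{"fn": "play_rows", "kwargs": {"commands": [[0,0,0,0.001,0],[0,0,0,0.002,0],[0,0,0,0.003,0]]}}

```text
clock: 15.52
eef_pos: [0.5415, 0.1423, 0.2029]
tcp_rot: [179.9, 0.0, 116.2]
wrist_force: [-0.9, 0.6, 2.0]
finger_gap: 0.0001
finger_force: 1.4
```

Request:
{"fn": "play_rows", "kwargs": {"commands": [[0,0,0,0.001,0],[0,0,0,0.002,0],[0,0,0,0.003,0]]}}

```text
clock: 15.77
eef_pos: [0.5415, 0.1423, 0.1995]
tcp_rot: [180.0, 0.0, 116.2]
wrist_force: [-0.3, 0.3, 1.9]
finger_gap: 0.0
finger_force: 1.2
```

Request:
{"fn": "play_rows", "kwargs": {"commands": [[0,0,0,0.001,0],[0,0,0,0.002,0],[0,0,0,0.003,0]]}}

```text
clock: 16.02
eef_pos: [0.5413, 0.1423, 0.1963]
tcp_rot: [180.0, -0.0, 116.2]
wrist_force: [1.0, 0.6, 1.1]
finger_gap: -0.0002
finger_force: 1.0
```

Request:
{"fn": "play_rows", "kwargs": {"commands": [[0,0,0,0.001,0],[0,0,0,0.002,0],[0,0,0,0.003,0]]}}

```text
clock: 16.27
eef_pos: [0.5415, 0.1421, 0.194]
tcp_rot: [179.9, 0.0, 116.2]
wrist_force: [-0.2, -0.8, 6.9]
finger_gap: -0.0001
finger_force: 3.3
```

Request:
{"fn": "play_rows", "kwargs": {"commands": [[0,0,0,0.001,0],[0,0,0,0.002,0],[0,0,0,0.003,0],[0,0,0,0.004,0]]}}

```text
clock: 16.6
eef_pos: [0.5416, 0.1421, 0.1904]
tcp_rot: [179.9, 0.0, 116.2]
wrist_force: [-0.5, -0.9, 8.0]
finger_gap: 0.0
finger_force: 4.3
```

Request:
{"fn": "play_rows", "kwargs": {"commands": [[0,0,0,0.001,0],[0,0,0,0.002,0],[0,0,0,0.003,0],[0,0,0,0.004,0]]}}

```text
clock: 16.93
eef_pos: [0.5416, 0.1421, 0.1867]
tcp_rot: [179.9, 0.1, 116.2]
wrist_force: [-1.0, -1.7, 11.1]
finger_gap: -0.0003
finger_force: 5.3
```

Request:
{"fn": "play_rows", "kwargs": {"commands": [[0,0,0,0.001,0],[0,0,0,0.002,0],[0,0,0,0.002,0]]}}

```text
clock: 17.18
eef_pos: [0.5416, 0.1421, 0.1847]
tcp_rot: [179.9, 0.1, 116.2]
wrist_force: [-0.8, -1.0, 9.8]
finger_gap: -0.0003
finger_force: 4.8
```

Request:
{"fn": "play_rows", "kwargs": {"commands": [[0,0,0,0.0005,0],[0,0,0,0.001,0],[0,0,0,0.001,0]]}}

```text
clock: 17.43
eef_pos: [0.5416, 0.142, 0.1839]
tcp_rot: [179.9, 0.1, 116.2]
wrist_force: [-1.5, -1.8, 11.1]
finger_gap: 0.0002
finger_force: 5.5
```

Request:
{"fn": "play_rows", "kwargs": {"commands": [[0,0,0,0.0005,0],[0,0,0,0.001,0],[0,0,0,0.001,0]]}}

```text
clock: 17.68
eef_pos: [0.5416, 0.1421, 0.1826]
tcp_rot: [179.9, 0.1, 116.2]
wrist_force: [-0.8, 0.0, 6.7]
finger_gap: 0.0003
finger_force: 3.7
```

Force fell from 11 N to 6.7 N, which looks like the snap. I'll press 0.7 mm more to be sure, then lift off and look.

Request:
{"fn": "play_rows", "kwargs": {"commands": [[0,0,0,0.0004,0],[0,0,0,0.0007,0],[0,0,0,0.0007,0]]}}

```text
clock: 17.93
eef_pos: [0.5416, 0.1421, 0.1816]
tcp_rot: [179.9, 0.0, 116.2]
wrist_force: [-0.5, -0.5, 7.9]
finger_gap: -0.0002
finger_force: 3.7
```

Request:
{"fn": "play_rows", "kwargs": {"commands": [[0,0,0,-0.002,0],[0,0,0,-0.005,0],[0,0,0,-0.02,0],[0,0,0,-0.04,0],[0,0,0,-0.06,0],[0,0,0,-0.08,0],[0,0,0,-0.08,0]]}}

```text
clock: 18.52
eef_pos: [0.5426, 0.1427, 0.2641]
tcp_rot: [179.7, 0.0, 116.2]
wrist_force: [0.5, 1.0, 0.1]
finger_gap: -0.0
finger_force: 0.0
```

Run:
```python
from h import *
s=np.mean([r.read_camera("scene")[:,:,::-1] for _ in range(4)],0); cv2.imwrite("pics/scene4.png",s)
g=s.mean(2); o=cv2.imread("pics/scene3.png").astype(float).mean(2)
for k in(o,g): print([(y,int(k[y,301:308].mean())) for y in range(228,278)])
cv2.imwrite("pics/c6.png",cv2.resize(s[190:310,255:355].astype(np.uint8),(500,600),interpolation=cv2.INTER_CUBIC))
```

```text
[(228, 56), (229, 70), (230, 94), (231, 99), (232, 100), (233, 99), (234, 100), (235, 100), (236, 99), (237, 99), (238, 100), (239, 99), (240, 100), (241, 101), (242, 97), (243, 86), (244, 74), (245, 79), (246, 77), (247, 90), (248, 93), (249, 93), (250, 93), (251, 93), (252, 93), (253, 93), (254, 92), (255, 92), (256, 93), (257, 93), (258, 93), (259, 93), (260, 93), (261, 91), (262, 93), (263, 92), (264, 92), (265, 92), (266, 92), (267, 93), (268, 93), (269, 93), (270, 93), (271, 94), (272, 117), (273, 160), (274, 174), (275, 164), (276, 159), (277, 161)]
[(228, 56), (229, 56), (230, 57), (231, 56), (232, 55), (233, 54), (234, 54), (235, 54), (236, 55), (237, 54), (238, 55), (239, 60), (240, 78), (241, 97), (242, 101), (243, 100), (244, 100), (245, 100), (246, 100), (247, 99), (248, 100), (249, 100), (250, 100), (251, 100), (252, 101), (253, 96), (254, 84), (255, 77), (256, 78), (257, 80), (258, 90), (259, 93), (260, 93), (261, 92), (262, 93), (263, 93), (264, 92), (265, 92), (266, 93), (267, 92), (268, 93), (269, 93), (270, 92), (271, 93), (272, 117), (273, 159), (274, 174), (275, 164), (276, 158), (277, 160)][ WARN:0@5.032] global loadsave.cpp:1063 imwrite_ Unsupported depth image for selected encoder is fallbacked to CV_8U.
```

View pics/c6.png

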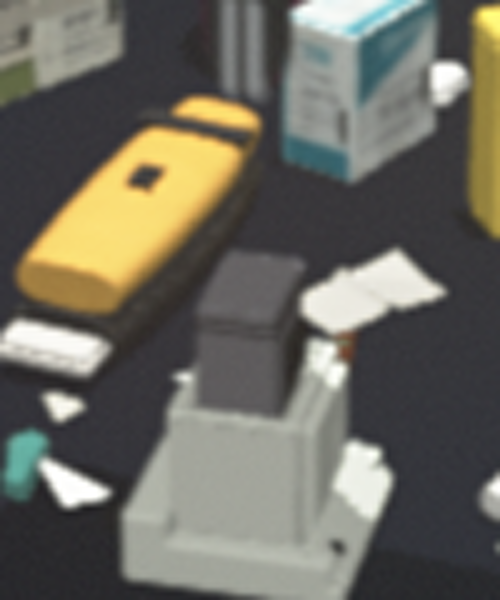

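The pack stayed down. Its top sits about 11 px (22 mm) lower than before pressing, and it hasn't risen since I lifted off. The force drop came about 13 mm below plate contact, as specified for the catch. The fingers are clear of everything, so I'm handing in.

```bash
python3 -c "
from station import r
print(r.close_job())"
```

```text
the job is handed in; nothing more can be done
None
```

The pack was drawn from the cradle with its button held in, set in the charger and pressed until its clip appeared to snap. It stayed down with the arm clear, and I handed the job in at about 19 s; the hand-in returned no verdict.

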